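Tug-test two snapped-in pins and reject the loose one

TASK

Two blue-headed pins have been snapped into their sockets, but one of the clips does not hold. Give each pin a straight upward tug of about 15 N, held for half a second and never more than 20 N. Leave the pin that holds in its socket, pull the one that gives way right out and put it in the red tray, and leave the bottles and jars beside them alone.

Things in the scene. Friction and masses are not known exactly. Their poses are not given: they have to be found in the camera images.
- socket_a: fixed socket: dark steel flange 56 x 56 x 8 mm, on it an aluminium block 38 x 38 mm, its top 44 mm above the underside, vertical bore 11.5 mm wide, its bottom 8 mm above the underside; origin centre of the underside (on the 3 mm bench mat), z up. The two sockets stand 0.24 to 0.35 m apart, either may be the left one, and nothing visible tells which holds its pin
- socket_b: fixed socket: dark steel flange 56 x 56 x 8 mm, on it an aluminium block 38 x 38 mm, its top 44 mm above the underside, vertical bore 11.5 mm wide, its bottom 8 mm above the underside; origin centre of the underside (on the 3 mm bench mat), z up. The two sockets stand 0.24 to 0.35 m apart, either may be the left one, and nothing visible tells which holds its pin
- pin_a_head (a point): middle of the grip head of the pin in socket_a: blue cylinder 18 mm across, 34 mm tall, upright in the socket, this point 70 to 76 mm above the socket's underside; z axis along the pin, tip to head. Below the head a steel shank 10 mm thick, 44 mm long: its tip is 61 mm below this point. 30 to 34 mm of it is in the bore: lift 45 mm to clear the ring. Pin mass 35 to 70 g
- pin_b_head (a point): middle of the grip head of the pin in socket_b: blue cylinder 18 mm across, 34 mm tall, upright in the socket, this point 70 to 76 mm above the socket's underside; z axis along the pin, tip to head. Below the head a steel shank 10 mm thick, 44 mm long: its tip is 61 mm below this point. 30 to 34 mm of it is in the bore: lift 45 mm to clear the ring. Pin mass 35 to 70 g
- ring_a_top (a point): top centre of the orange clip ring (26 mm outside, 13 mm inside, 5 mm high) on socket_a, 49 mm above its underside at rest. Either pin drags with 3 to 6 N when moved up. A held pin meets its clip after 0 to 4 mm of free play, different each time, then ring and pin lift 1 mm per 30 N of pull and spring back; a pin not held slides on up and out, the ring stays
- ring_b_top (a point): top centre of the orange clip ring (26 mm outside, 13 mm inside, 5 mm high) on socket_b, 49 mm above its underside at rest. Either pin drags with 3 to 6 N when moved up. A held pin meets its clip after 0 to 4 mm of free play, different each time, then ring and pin lift 1 mm per 30 N of pull and spring back; a pin not held slides on up and out, the ring stays
- reject_tray: open red tray fixed to the bench, 125 (its x) x 100 (its y) x 40 mm high, walls and floor 4 mm; origin centre of the underside. A rejected pin may lie or stand in it any way
- oiler: small red needle oiler bottle with a red cap, 25 x 33 x 79 mm, origin under its base; a bystander
- tub: white powder tub, 28 x 28 x 52 mm, origin under its base; a bystander
- jar: small grey jar with a white lid, 36 x 36 x 52 mm, origin under its base; a bystander
- pin_a: the pin standing in socket_a; this is the middle of its tip, z axis up along the pin towards the head; see pin_a_head
- pin_b: the pin standing in socket_b; this is the middle of its tip, z axis up along the pin towards the head; see pin_b_head
There are look-alikes about, which are no part of the job. What is shaped like the pin_b but yellow is not meant.

How it is judged:
By the outcome, as a careful person would: the job done as asked, in the order asked, and still so for the second after the job is handed in, with the robot touching nothing.
It also fails if it takes over 69 s, if anything falls off the work surface, if the arm or the gripper's body presses on something with over 40 N, if the wrist force passes 120 N, or if a joint passes its speed limit or range.

ROBOT

A 6-joint arm with a two-finger parallel gripper is mounted at the origin on a cart in front of the work surface, level with it; the furniture and walls round the work are solid. World frame = base frame: x ahead of the robot, y to its left, z up, the work surface at z = 0. Lengths are in m, angles in rad, forces in N, time in s.
With the tool pointing down it reaches from about 0.275 to 0.75 m from the base axis. Payload 10.2 kg.
Tool frame: the origin (TCP) lies between the finger pads; the fingertips stand 17 mm ahead of it and the grasp point (between the pads) lies 2 mm behind it; z points along the fingers, y is the line along which they close (so a half turn about z gives the same grasp; the last joint's range is limited). The gripper opens to 88 mm and grips with 3 to 60 N. Pads are 18 mm wide; open, the fingers measure 123 mm over their backs; the gripper's body (75 mm by 187 mm) begins 45 mm behind the grasp point.
Start: joints at [-1.328, 0.313, 1.498, -0, 1.331, -0.223], TCP at [0.236, -0.469, 0.256] pointing down, gripper open.
Joint ranges: [-2.94, 2.94], [-0.97, 2.17], [0.19, 2.56], [-1.23, 4.37], [0.02, 3.11], [-2.88, 2.88]. Speed limits (rad/s): [2.39, 2.39, 3.01, 3.14, 3.14, 3.14].

INTERFACE

Orientations are given as a unit quaternion [x, y, z, w].
In Python, from station import sense, read_camera, manip gives the robot as it stands.
- The arm moves only by the tool drive_tool, never from a script. Its argument "commands" is text: rows parted by semicolons, each of 7 numbers parted by spaces: the shift along the tool's x, y, z in m, then the turn, a rotation vector about the tool's x, y, z in rad, then the finger opening in m, from 0 to 0.0881. In form: tx ty tz rx ry rz jaw; .... A call has 1 to 5 rows; each row shifts and turns the commanded pose from where the row before left it, along the tool's axes as they then stand; what a row does not reach is not made up. A row lasts 1/10 s, in which the tool goes at most 50 mm and 8.59 degrees, less where a joint would pass 70% of its speed; a pose out of reach is approached as far as the arm can. A call is refused whole if a number of a shift passes 0.05 or a number of a turn 0.15, either way. A call with a gripper value outside its range is refused whole. The fingers move at their own pace and stop on an object; the grip force is fixed at half the most. Time passes only in rows, so rows that do not move let the fingers close. It gives the time, the measured TCP pose, the force, the opening and the grip force at its end, in the units of the state.
- sense(): the state, without advancing time (a new reading comes with each control period).
- read_camera(name): name is "side" or "top"; returns a dict with "color" (400x640x3 uint8, red, green, blue), "depth" (400x640 float32, m along the optical axis (not along the pixel's ray), 0 where there is no reading), "intrinsics" (3x3 intrinsics, pixels), "R" (3x3) and "t" (3): a world point X has camera coordinates R X + t. Camera axes: x right, y down, z forward; pixel columns grow to the right and rows downward; lengths in m; the calibration is good to about 2 mm. A picture is of the moment at which its call begins.
- manip.close_job(): hands the job in; it is judged then, once.
The state is a dict: "clock": time; "joints": joint angles; "joint_velocities": joint speeds; "joint_efforts": joint torques, N m; "tool_pos": TCP position; "orientation": TCP orientation; "contact_force": force on the tool from outside, world axes, zero at the start; "moment": the same for the moment, N m; "gripper_width": opening from 0.0 (shut) to 1.0 (fully open); "gripper_force": force on a finger pad.
Only numpy, scipy, OpenCV 4.12 (cv2) and the standard library are available. Lean on these libraries where they do the work, as an engineer would, in place of code of your own. Each camera call takes 0.05 s, during which the arm holds its last target. There are 200 camera calls.

## Working session

There is one attempt and no reset: what is moved stays moved. The work goes in short steps, Python scripts to look and compute and a tool call to move; the robot and the scene stay as the last step left them, time stands still between calls to the robot, and variables do not carry over. Pictures are saved under pics/ and viewed, at most 10 in all, crops included, and the job is handed in when it is done.

Besides the shell and the picture viewer there is one more tool, called after "Request:" as a command line: name --argument value ..., lists and objects as JSON in quotes. drive_tool: Moves the arm, as the interface text tells. Its arguments: {"type":"object","properties":{"commands":{"type":"string"}},"required":["commands"]}

```bash
mkdir -p pics; cat > h.py <<'E'
import numpy as np, cv2
from station import sense, read_camera, manip
def cloud(c):
    K=c["intrinsics"];d=c["depth"];v,u=np.indices(d.shape)
    P=np.stack([(u-K[0,2])/K[0,0]*d,(v-K[1,2])/K[1,1]*d,d],-1)
    return (P-c["t"])@c["R"]
def save(c,n): cv2.imwrite(f"pics/{n}.png",c["color"][:,:,::-1])
E
python3 - <<'E'
from h import *
s=sense();print({k:np.round(v,3) for k,v in s.items()})
for n in("top","side"):
    c=read_camera(n);save(c,n+"0");P=cloud(c)
    print(n,np.round(c["intrinsics"],1).tolist(),np.round(-c["R"].T@c["t"],3),np.round(c["R"],2).tolist())
    hsv=cv2.cvtColor(c["color"],cv2.COLOR_RGB2HSV)
    for nm,lo,hi in(("blue",(100,120,50),(130,255,255)),("orange",(8,150,120),(20,255,255)),("yellow",(22,120,100),(35,255,255)),("red",(0,150,80),(6,255,255))):
        m=cv2.inRange(hsv,lo,hi);k,l,st,ce=cv2.connectedComponentsWithStats(m)
        for i in range(1,k):
            if st[i,4]>25:
                p=P[(l==i)&(c["depth"]>0)]
                if len(p): print(nm,st[i],np.round(ce[i],1),"med",np.round(np.median(p,0),3),"min",np.round(np.percentile(p,2,axis=0),3),"max",np.round(np.percentile(p,98,axis=0),3))
E
```

```text
{'clock': np.float64(0.0), 'joints': array([-1.328,  0.313,  1.498, -0.   ,  1.331, -0.223]), 'joint_velocities': array([ 0.   ,  0.   ,  0.001, -0.   ,  0.001,  0.   ]), 'joint_efforts': array([ 2.0000e-03, -4.0221e+01, -2.5227e+01,  7.0000e-02,  3.5000e-02,
       -0.0000e+00]), 'tool_pos': array([ 0.236, -0.469,  0.255]), 'orientation': array([ 0.973,  0.231, -0.   , -0.001]), 'contact_force': array([-0.099, -0.843, -0.499]), 'moment': array([ 0.026,  0.04 , -0.002]), 'gripper_force': np.float64(0.0), 'gripper_width': np.float64(0.997)}
top [[421.2, 0.0, 322.2], [0.0, 421.2, 207.0], [0.0, 0.0, 1.0]] [ 0.435 -0.026  0.903] [[0.02, -1.0, 0.03], [-0.99, -0.03, -0.12], [0.12, -0.03, -0.99]]
blue [  81   84  115  107 6281] [139.3 139.1] med [0.669 0.326 0.051] min [0.579 0.234 0.026] max [0.768 0.423 0.055]
blue [ 171  185  228  163 9069] [264.  229.1] med [0.524 0.078 0.004] min [ 0.256 -0.206  0.   ] max [0.585 0.252 0.007]
blue [358 195   9  10  63] [361.9 199.6] med [ 0.551 -0.127  0.094] min [ 0.544 -0.135  0.084] max [ 0.558 -0.12   0.097]
blue [ 398  197   59   98 2414] [430.6 2
[... 10189 characters left out ...]
001] max [1.003 0.17  0.015]
red [ 67 214  12  32 116] [ 73.2 232.1] med [0.996 0.246 0.02 ] min [0.992 0.242 0.004] max [1.002 0.268 0.064]
red [  0 232  18   9  44] [  7.6 235.9] med [0.995 0.384 0.082] min [0.966 0.364 0.078] max [1.    0.406 0.094]
red [ 26 257  15  10  58] [ 33.2 261.3] med [0.992 0.349 0.007] min [0.988 0.334 0.002] max [0.996 0.362 0.01 ]
red [  0 359   7  22  88] [  2.  371.2] med [0.67  0.592 0.074] min [0.668 0.588 0.064] max [0.673 0.597 0.091]
red [ 74 380  28  20  38] [ 87.  389.9] med [0.554 0.557 0.07 ] min [0.552 0.537 0.068] max [0.556 0.573 0.072]
red [300 383  20  17 282] [309.7 391.5] med [0.317 0.405 0.055] min [0.306 0.392 0.05 ] max [0.329 0.415 0.058]
```

```bash
python3 - <<'E'
import cv2
a=cv2.imread("pics/top0.png");b=cv2.imread("pics/side0.png")
cv2.imwrite("pics/topc.png",cv2.resize(a[100:300,180:460],None,fx=2.8,fy=2.8,interpolation=2))
cv2.imwrite("pics/sidec.png",cv2.resize(b[160:310,220:420],None,fx=4,fy=4,interpolation=2))
E
```

```text
(no output)
```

View pics/topc.png

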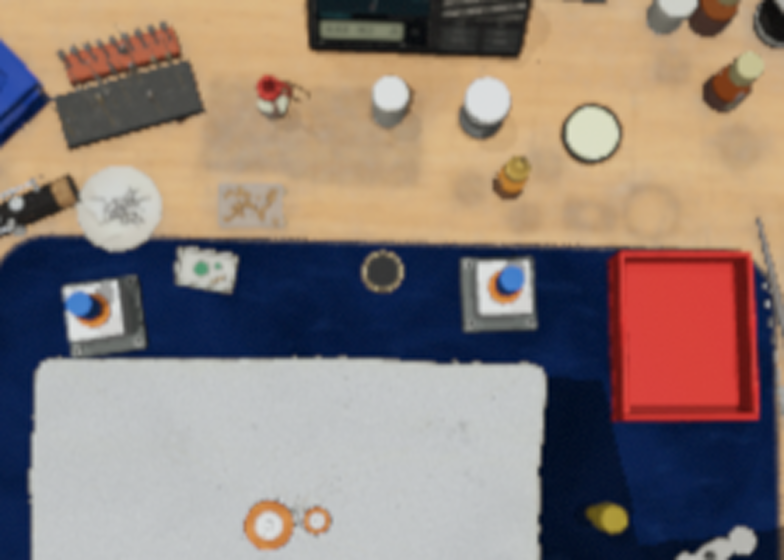

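View pics/sidec.png

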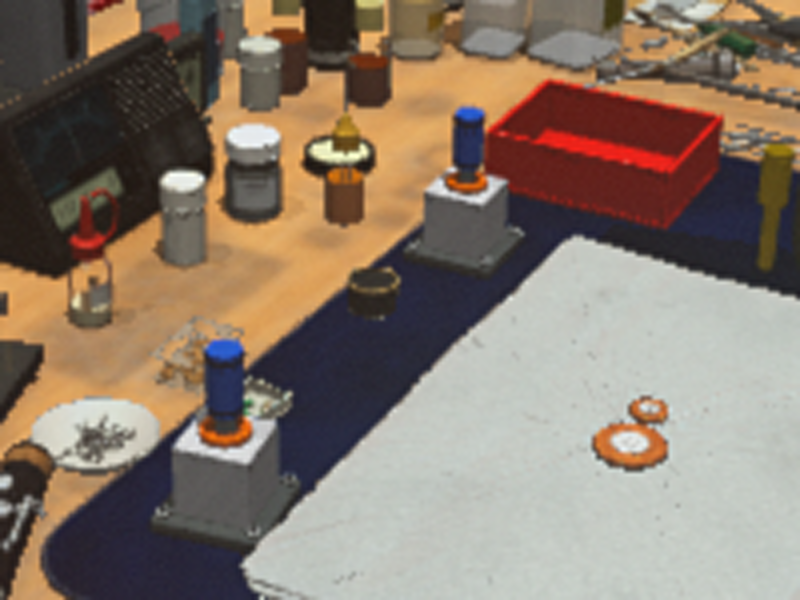

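Top crop: two blue heads over orange rings, left at crop (78,303) and right at (512,278). The red tray is on the right, with its centre near (683,335), and a yellow look-alike stands at (610,518). The side crop agrees: the heads are at (225,380) and (468,140), standing clear of the jars and the oiler.

```bash
cat >> h.py <<'E'
def heads(c,zlo=0.055):
    P=cloud(c);hsv=cv2.cvtColor(c["color"],cv2.COLOR_RGB2HSV)
    m=cv2.inRange(hsv,(100,120,40),(130,255,255))>0
    for x,y in((.55,-.127),(.52,.174)):
        k=m&(np.hypot(P[...,0]-x,P[...,1]-y)<.03)&(P[...,2]>zlo)
        p=P[k]; zt=np.percentile(p[:,2],95); t=p[p[:,2]>zt-.004]
        o=(-c["R"].T@c["t"])[:2]; d=p[:,:2]-0
        print(len(p),"ztop",round(zt,4),"top med",np.round(np.median(t,0),4),"bbox mid",np.round((t.min(0)+t.max(0))/2,4),"all xy",np.round(np.median(p,0),4))
        # circle fit r=9 on side points
        s=p[p[:,2]<zt-.006]
        if len(s)>8:
            from scipy.optimize import least_squares
            v=s[:,:2].mean(0)-o;v/=np.linalg.norm(v)
            r=least_squares(lambda q:np.hypot(*(s[:,:2]-q).T)-.009,s[:,:2].mean(0)+.006*v,loss="soft_l1",f_scale=.001)
            print("   cyl",np.round(r.x,4))
E
python3 - <<'E'
from h import *
for n in("top","side"):
    print(n);c=read_camera(n);heads(c)
E
```

```text
top
61 ztop 0.0969 top med [ 0.5519 -0.1281  0.0951] bbox mid [ 0.5503 -0.1273  0.0956] all xy [ 0.5504 -0.1272  0.0947]
71 ztop 0.0959 top med [0.5252 0.1684 0.094 ] bbox mid [0.5252 0.1688 0.0946] all xy [0.5249 0.1667 0.0936]
   cyl [0.5256 0.1694]
side
60 ztop 0.0945 top med [ 0.5473 -0.1231  0.0937] bbox mid [ 0.5485 -0.1257  0.0933] all xy [ 0.5455 -0.1214  0.0813]
   cyl [ 0.5502 -0.1279]
114 ztop 0.0949 top med [0.5229 0.1723 0.0938] bbox mid [0.523  0.1724 0.0937] all xy [0.5194 0.1763 0.0814]
   cyl [0.5243 0.1703]
```

Request:
drive_tool --commands "0 0 0 0 0 0.117 0.06; 0 0 0 0 0 0.117 0.06; 0 0 0 0 0 0.117 0.06; 0 0 0 0 0 0.117 0.06; 0 0 0 0 0 0 0.06"

```text
clock: 0.7
tool_pos: [0.2357, -0.469, 0.2556]
orientation: [1.0, -0.002, -0.0, -0.0]
contact_force: [-0.2, -0.4, -0.4]
gripper_width: 0.681
gripper_force: 0.0
```

Request:
drive_tool --commands "0.031 -0.034 0.0095 0 0 0 0.05; 0.031 -0.034 0.0095 0 0 0 0.05; 0.031 -0.034 0.0095 0 0 0 0.05; 0.031 -0.034 0.0095 0 0 0 0.05; 0.031 -0.034 0.0095 0 0 0 0.05"

```text
clock: 1.2
tool_pos: [0.3921, -0.2979, 0.2079]
orientation: [1.0, 0.001, 0.0, 0.0]
contact_force: [1.8, -0.2, 0.5]
gripper_width: 0.563
gripper_force: 0.0
```

Request:
drive_tool --commands "0.031 -0.034 0.0095 0 0 0 0.05; 0.031 -0.034 0.0095 0 0 0 0.05; 0.031 -0.034 0.0095 0 0 0 0.05; 0.031 -0.034 0.0095 0 0 0 0.05; 0 0 0 0 0 0 0.05"

```text
clock: 1.7
tool_pos: [0.5172, -0.1598, 0.1688]
orientation: [1.0, 0.003, -0.001, -0.001]
contact_force: [-0.6, -0.4, -0.5]
gripper_width: 0.569
gripper_force: 0.0
```

Request:
drive_tool --commands "0.033 -0.0323 0 0 0 0 0.05; 0 0 0.02 0 0 0 0.05; 0 0 0.02 0 0 0 0.05; 0 0 0.013 0 0 0 0.05; 0 0 0 0 0 0 0.05"

```text
clock: 2.2
tool_pos: [0.5476, -0.1317, 0.1158]
orientation: [1.0, -0.001, -0.001, -0.001]
contact_force: [0.3, -0.4, -0.0]
gripper_width: 0.565
gripper_force: 0.0
```

Request:
drive_tool --commands "0.0025 -0.0042 0 0 0 0 0.05; 0 0 0.015 0 0 0 0.05; 0 0 0.015 0 0 0 0.05; 0 0 0.009 0 0 0 0.05; 0 0 0 0 0 0 0.05"

```text
clock: 2.7
tool_pos: [0.5509, -0.1272, 0.078]
orientation: [1.0, -0.001, -0.0, -0.0]
contact_force: [0.1, 0.2, -0.3]
gripper_width: 0.568
gripper_force: 0.0
```

```bash
python3 - <<'E'
from h import *
s=sense();print(np.round(s["tool_pos"],4),np.round(s["contact_force"],2))
c=read_camera("side");cv2.imwrite("pics/g1.png",cv2.resize(c["color"][140:260,260:420,::-1],None,fx=4,fy=4,interpolation=2))
E
```

```text
[ 0.5509 -0.1272  0.078 ] [ 0.13  0.16 -0.34]
```

View pics/g1.png

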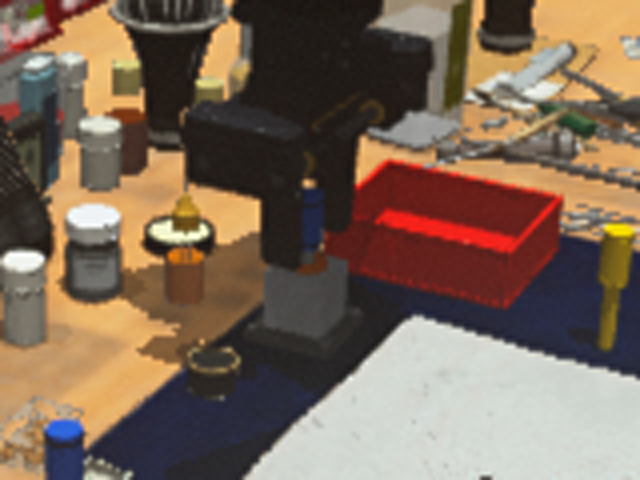

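The picture shows the blue head at (312,220) between the two fingers. I'll close the gripper.

Request:
drive_tool --commands "0 0 0 0 0 0 0.03; 0 0 0 0 0 0 0.01; 0 0 0 0 0 0 0.01; 0 0 0 0 0 0 0.01; 0 0 0 0 0 0 0.01"

```text
clock: 3.25
tool_pos: [0.5512, -0.1275, 0.0785]
orientation: [1.0, -0.001, 0.0, 0.0]
contact_force: [0.5, -1.1, 1.3]
gripper_width: 0.191
gripper_force: 29.9
```

Request:
drive_tool --commands "0 0 0 0 0 0 0.01; 0 0 0 0 0 0 0.01; 0 0 0 0 0 0 0.01"

```text
clock: 3.55
tool_pos: [0.5512, -0.1274, 0.0784]
orientation: [1.0, -0.001, 0.0, 0.0]
contact_force: [0.4, -2.2, 2.2]
gripper_width: 0.194
gripper_force: 29.9
```

Request:
drive_tool --commands "0 0 -0.0004 0 0 0 0.01; 0 0 -0.0004 0 0 0 0.01; 0 0 0 0 0 0 0.01"

```text
clock: 3.85
tool_pos: [0.5508, -0.1273, 0.0786]
orientation: [1.0, -0.001, -0.0, -0.0]
contact_force: [0.4, -2.8, -3.5]
gripper_width: 0.195
gripper_force: 29.9
```

Request:
drive_tool --commands "0 0 -0.0005 0 0 0 0.01; 0 0 -0.0005 0 0 0 0.01; 0 0 0 0 0 0 0.01"

```text
clock: 4.15
tool_pos: [0.5508, -0.127, 0.0798]
orientation: [1.0, -0.001, -0.0, -0.0]
contact_force: [1.2, -0.6, -5.6]
gripper_width: 0.195
gripper_force: 29.9
```

Drag phase, with the pin sliding freely at about 5 N. I'll keep going.

Request:
drive_tool --commands "0 0 -0.0005 0 0 0 0.01; 0 0 -0.0005 0 0 0 0.01; 0 0 0 0 0 0 0.01"

```text
clock: 4.45
tool_pos: [0.5509, -0.127, 0.081]
orientation: [1.0, -0.001, -0.0, -0.0]
contact_force: [1.0, -0.7, -4.8]
gripper_width: 0.19
gripper_force: 29.8
```

Request:
drive_tool --commands "0 0 -0.0005 0 0 0 0.01; 0 0 -0.0005 0 0 0 0.01; 0 0 0 0 0 0 0.01"

```text
clock: 4.75
tool_pos: [0.551, -0.1272, 0.0821]
orientation: [1.0, -0.001, -0.0, -0.0]
contact_force: [-0.0, -0.2, -4.8]
gripper_width: 0.191
gripper_force: 29.8
```

Request:
drive_tool --commands "0 0 -0.0005 0 0 0 0.01; 0 0 -0.0005 0 0 0 0.01; 0 0 0 0 0 0 0.01"

```text
clock: 5.05
tool_pos: [0.5511, -0.1273, 0.0831]
orientation: [1.0, -0.001, 0.0, -0.0]
contact_force: [0.8, 0.6, -4.1]
gripper_width: 0.189
gripper_force: 29.8
```

Request:
drive_tool --commands "0 0 -0.0005 0 0 0 0.01; 0 0 -0.0005 0 0 0 0.01; 0 0 0 0 0 0 0.01"

```text
clock: 5.35
tool_pos: [0.5511, -0.1273, 0.0841]
orientation: [1.0, -0.001, 0.0, 0.0]
contact_force: [0.5, 0.1, -5.2]
gripper_width: 0.193
gripper_force: 29.8
```

Request:
drive_tool --commands "0 0 -0.0007 0 0 0 0.01; 0 0 -0.0007 0 0 0 0.01; 0 0 -0.0007 0 0 0 0.01; 0 0 -0.0007 0 0 0 0.01; 0 0 0 0 0 0 0.01"

```text
clock: 5.85
tool_pos: [0.5511, -0.1273, 0.087]
orientation: [1.0, -0.001, 0.0, 0.0]
contact_force: [0.1, 0.9, -4.1]
gripper_width: 0.191
gripper_force: 29.8
```

```bash
python3 - <<'E'
from h import *
for n in("top","side"):
    c=read_camera(n); P=cloud(c);hsv=cv2.cvtColor(c["color"],cv2.COLOR_RGB2HSV)
    k=(cv2.inRange(hsv,(100,120,20),(130,255,255))>0)&(np.hypot(P[...,0]-.55,P[...,1]+.127)<.03)&(P[...,2]>.055)
    print(n,k.sum(),np.round(np.percentile(P[k][:,2],[2,98]),4) if k.sum() else "")
cv2.imwrite("pics/g2.png",cv2.resize(c["color"][170:240,310:370,::-1],None,fx=8,fy=8,interpolation=2))
E
```

```text
top 0 
side 1 [0.0936 0.0936]
```

View pics/g2.png

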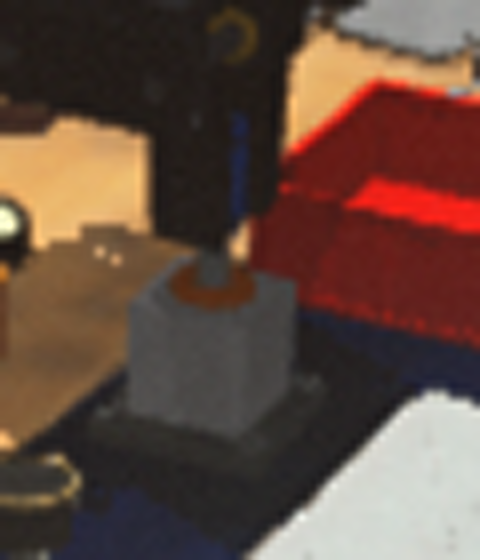

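The clip gives way: the pin has come up 8 mm at a steady 4–5 N. In the picture the ring at (213,285) is still seated, with more shank showing above it. As the task asks for both tugs first, I'll release this pin and test the other.

Request:
drive_tool --commands "0 0 0 0 0 0 0.05; 0 0 0 0 0 0 0.05; 0 0 0 0 0 0 0.05; 0 0 -0.01 0 0 0 0.05; 0 0 -0.02 0 0 0 0.05"

```text
clock: 6.45
tool_pos: [0.5506, -0.1271, 0.1168]
orientation: [1.0, -0.001, -0.001, -0.0]
contact_force: [0.3, -0.2, -0.1]
gripper_width: 0.567
gripper_force: 0.0
```

Request:
drive_tool --commands "0 0 -0.03 0 0 0 0.05; 0 -0.04 -0.01 0 0 0 0.05; -0.005 -0.04 0 0 0 0 0.05; -0.005 -0.04 0 0 0 0 0.05; -0.005 -0.04 0 0 0 0 0.05"

```text
clock: 6.95
tool_pos: [0.5362, 0.0342, 0.1579]
orientation: [1.0, -0.001, 0.001, 0.0]
contact_force: [0.8, -0.7, 0.8]
gripper_width: 0.567
gripper_force: 0.0
```

Request:
drive_tool --commands "-0.005 -0.04 0 0 0 0 0.05; -0.005 -0.04 0 0 0 0 0.05; 0 -0.04 0 0 0 0 0.05; 0 -0.01 0 0 0 0 0.05; 0 0 0 0 0 0 0.05"

```text
clock: 7.45
tool_pos: [0.5267, 0.1637, 0.1574]
orientation: [1.0, 0.0, 0.0, 0.0]
contact_force: [0.2, -0.2, 0.0]
gripper_width: 0.57
gripper_force: 0.0
```

Target is (0.5248, 0.170, 0.077).

Request:
drive_tool --commands "-0.002 -0.0063 0 0 0 0 0.05; 0 0 0.02 0 0 0 0.05; 0 0 0.02 0 0 0 0.05; 0 0 0.01 0 0 0 0.05; 0 0 0 0 0 0 0.05"

```text
clock: 7.95
tool_pos: [0.5243, 0.1682, 0.1059]
orientation: [1.0, -0.002, -0.001, 0.0]
contact_force: [-0.1, 0.2, 0.0]
gripper_width: 0.571
gripper_force: 0.0
```

Request:
drive_tool --commands "0.0005 -0.0018 0 0 0 0 0.05; 0 0 0.014 0 0 0 0.05; 0 0 0.014 0 0 0 0.05; 0 0 0 0 0 0 0.04; 0 0 0 0 0 0 0.04"

```text
clock: 8.45
tool_pos: [0.5253, 0.1709, 0.0791]
orientation: [1.0, -0.001, 0.0, -0.0]
contact_force: [0.8, 0.1, 0.1]
gripper_width: 0.454
gripper_force: 0.0
```

Request:
drive_tool --commands "0 0 0 0 0 0 0.03; 0 0 0 0 0 0 0.01; 0 0 0 0 0 0 0.01; 0 0 0 0 0 0 0.01; 0 0 0 0 0 0 0.01"

```text
clock: 8.95
tool_pos: [0.5255, 0.1702, 0.0793]
orientation: [1.0, -0.001, 0.0, 0.001]
contact_force: [0.1, -5.7, 1.7]
gripper_width: 0.192
gripper_force: 30.0
```

Request:
drive_tool --commands "0 0.0004 0 0 0 0 0.01; 0 0 -0.0004 0 0 0 0.01; 0 0 -0.0004 0 0 0 0.01; 0 0 0 0 0 0 0.01"

```text
clock: 9.35
tool_pos: [0.5253, 0.1702, 0.0794]
orientation: [1.0, -0.001, 0.0, 0.0]
contact_force: [1.7, -5.5, -2.0]
gripper_width: 0.189
gripper_force: 30.0
```

Request:
drive_tool --commands "0 0 -0.0004 0 0 0 0.01; 0 0 -0.0004 0 0 0 0.01; 0 0 0 0 0 0 0.01"

```text
clock: 9.65
tool_pos: [0.5252, 0.1702, 0.08]
orientation: [1.0, -0.001, -0.0, 0.0]
contact_force: [3.3, -5.4, -4.2]
gripper_width: 0.193
gripper_force: 30.0
```

Request:
drive_tool --commands "0.0003 0.0006 0 0 0 0 0.01; 0 0 -0.0004 0 0 0 0.01; 0 0 0 0 0 0 0.01"

```text
clock: 9.95
tool_pos: [0.5253, 0.17, 0.0805]
orientation: [1.0, -0.001, -0.0, -0.0]
contact_force: [0.7, -2.1, -5.4]
gripper_width: 0.189
gripper_force: 30.0
```

Request:
drive_tool --commands "0 0 -0.0005 0 0 0 0.01; 0 0 0 0 0 0 0.01; 0 0 0 0 0 0 0.01"

```text
clock: 10.25
tool_pos: [0.5252, 0.17, 0.0808]
orientation: [1.0, -0.001, -0.0, -0.0]
contact_force: [2.8, -1.1, -11.9]
gripper_width: 0.195
gripper_force: 30.0
```

Request:
drive_tool --commands "0 0 -0.0002 0 0 0 0.01; 0 0 0 0 0 0 0.01"

```text
clock: 10.45
tool_pos: [0.5251, 0.1699, 0.081]
orientation: [1.0, -0.001, -0.001, -0.0]
contact_force: [4.4, -0.2, -15.8]
gripper_width: 0.196
gripper_force: 30.0
```

Request:
drive_tool --commands "0 0 0 0 0 0 0.01; 0 0 0 0 0 0 0.01"

```text
clock: 10.65
tool_pos: [0.5252, 0.1699, 0.0811]
orientation: [1.0, -0.001, -0.001, 0.0]
contact_force: [3.3, -0.9, -17.6]
gripper_width: 0.195
gripper_force: 30.0
```

Request:
drive_tool --commands "0 0 0 0 0 0 0.01; 0 0 0 0 0 0 0.01; 0 0 0 0 0 0 0.01"

```text
clock: 10.95
tool_pos: [0.5252, 0.1699, 0.0812]
orientation: [1.0, -0.001, -0.0, 0.0]
contact_force: [2.4, -0.2, -19.9]
gripper_width: 0.195
gripper_force: 30.0
```

Request:
drive_tool --commands "0 0 0 0 0 0 0.01; 0 0 0 0 0 0 0.01"

```text
clock: 11.15
tool_pos: [0.5252, 0.1699, 0.0812]
orientation: [1.0, -0.001, -0.0, 0.0]
contact_force: [2.8, -1.0, -21.1]
gripper_width: 0.19
gripper_force: 30.0
```

The arm's control crept the force up to about 21 N, past the 20 N limit. I'll ease off at once.

Request:
drive_tool --commands "0 0 0.0008 0 0 0 0.01; 0 0 0.0006 0 0 0 0.01; 0 0 0 0 0 0 0.01"

```text
clock: 11.45
tool_pos: [0.5255, 0.1699, 0.0808]
orientation: [1.0, -0.001, 0.0, 0.0]
contact_force: [-2.3, -0.9, -10.2]
gripper_width: 0.192
gripper_force: 30.0
```

Request:
drive_tool --commands "0 0 0.0008 0 0 0 0.01; 0 0 0 0 0 0 0.01; 0 0 0 0 0 0 0.01"

```text
clock: 11.75
tool_pos: [0.5258, 0.1699, 0.0803]
orientation: [1.0, -0.001, 0.001, -0.0]
contact_force: [-4.3, -0.8, 2.5]
gripper_width: 0.195
gripper_force: 30.0
```

The clip holds. That hold drifted upward, so I'll repeat the tug in smaller steps, letting it settle each time, to get a clean 15 N hold.

Request:
drive_tool --commands "0 0 -0.0005 0 0 0 0.01; 0 0 -0.0005 0 0 0 0.01; 0 0 0 0 0 0 0.01; 0 0 0 0 0 0 0.01"

```text
clock: 12.15
tool_pos: [0.5256, 0.1699, 0.0804]
orientation: [1.0, -0.001, 0.0, -0.0]
contact_force: [-2.0, -0.9, -2.8]
gripper_width: 0.194
gripper_force: 30.0
```

Request:
drive_tool --commands "0 0 -0.0003 0 0 0 0.01; 0 0 0 0 0 0 0.01; 0 0 0 0 0 0 0.01; 0 0 0 0 0 0 0.01"

```text
clock: 12.55
tool_pos: [0.5255, 0.1699, 0.0805]
orientation: [1.0, -0.001, -0.0, -0.0]
contact_force: [-1.3, -0.1, -5.6]
gripper_width: 0.191
gripper_force: 30.0
```

Request:
drive_tool --commands "0 0 -0.0003 0 0 0 0.01; 0 0 0 0 0 0 0.01; 0 0 0 0 0 0 0.01; 0 0 0 0 0 0 0.01"

```text
clock: 12.95
tool_pos: [0.5254, 0.1699, 0.0807]
orientation: [1.0, -0.001, -0.0, -0.0]
contact_force: [0.1, 0.3, -10.2]
gripper_width: 0.195
gripper_force: 30.0
```

Request:
drive_tool --commands "0 0 -0.0002 0 0 0 0.01; 0 0 0 0 0 0 0.01"

```text
clock: 13.15
tool_pos: [0.5254, 0.1699, 0.0808]
orientation: [1.0, -0.001, -0.0, 0.0]
contact_force: [1.1, 1.0, -12.1]
gripper_width: 0.195
gripper_force: 30.0
```

Request:
drive_tool --commands "0 0 0 0 0 0 0.01; 0 0 0 0 0 0 0.01"

```text
clock: 13.35
tool_pos: [0.5254, 0.1699, 0.0809]
orientation: [1.0, -0.001, -0.0, 0.0]
contact_force: [0.7, 0.5, -13.4]
gripper_width: 0.193
gripper_force: 30.0
```

Request:
drive_tool --commands "0 0 0 0 0 0 0.01; 0 0 0 0 0 0 0.01"

```text
clock: 13.55
tool_pos: [0.5254, 0.1699, 0.0809]
orientation: [1.0, -0.001, -0.0, 0.0]
contact_force: [0.8, -0.0, -14.0]
gripper_width: 0.198
gripper_force: 30.0
```

Request:
drive_tool --commands "0 0 0 0 0 0 0.01; 0 0 0 0 0 0 0.01; 0 0 0 0 0 0 0.01"

```text
clock: 13.85
tool_pos: [0.5254, 0.1699, 0.081]
orientation: [1.0, -0.001, -0.0, 0.0]
contact_force: [0.1, 0.2, -16.7]
gripper_width: 0.193
gripper_force: 30.0
```

Request:
drive_tool --commands "0 0 0.0002 0 0 0 0.01; 0 0 0 0 0 0 0.01; 0 0 0 0 0 0 0.01"

```text
clock: 14.15
tool_pos: [0.5254, 0.1699, 0.0809]
orientation: [1.0, -0.001, -0.0, 0.0]
contact_force: [-0.7, 0.2, -14.8]
gripper_width: 0.195
gripper_force: 30.0
```

Clean 15 N hold for over 0.7 s. Now I'll unload and release.

Request:
drive_tool --commands "0 0 0.0008 0 0 0 0.01; 0 0 0.0004 0 0 0 0.01; 0 0 0 0 0 0 0.01; 0 0 0 0 0 0 0.01"

```text
clock: 14.55
tool_pos: [0.5257, 0.1699, 0.0804]
orientation: [1.0, -0.001, 0.0, -0.0]
contact_force: [-4.6, -1.3, -2.3]
gripper_width: 0.188
gripper_force: 30.0
```

Request:
drive_tool --commands "0 0 0 0 0 0 0.05; 0 0 0 0 0 0 0.05; 0 0 0 0 0 0 0.05; 0 0 -0.01 0 0 0 0.05; 0 0 -0.02 0 0 0 0.05"

```text
clock: 15.05
tool_pos: [0.5251, 0.1698, 0.1098]
orientation: [1.0, -0.001, -0.001, 0.0]
contact_force: [-0.6, -0.7, -0.0]
gripper_width: 0.561
gripper_force: 0.0
```

Request:
drive_tool --commands "0 0 -0.03 0 0 0 0.05; 0 0.04 -0.02 0 0 0 0.05; 0.005 0.04 0 0 0 0 0.05; 0.005 0.04 0 0 0 0 0.05; 0.005 0.04 0 0 0 0 0.05"

```text
clock: 15.55
tool_pos: [0.5404, 0.0083, 0.161]
orientation: [1.0, -0.001, 0.001, 0.0]
contact_force: [0.5, 0.0, 0.9]
gripper_width: 0.565
gripper_force: 0.0
```

Request:
drive_tool --commands "0.005 0.04 0 0 0 0 0.05; 0.005 0.04 0 0 0 0 0.05; 0 0.04 0 0 0 0 0.05; 0 0.01 0 0 0 0 0.05; 0 0 0 0 0 0 0.05"

```text
clock: 16.05
tool_pos: [0.5499, -0.1213, 0.1603]
orientation: [1.0, -0.002, 0.0, 0.0]
contact_force: [-0.0, 0.7, 0.3]
gripper_width: 0.567
gripper_force: 0.0
```

```bash
python3 - <<'E'
from h import *
s=sense();print(np.round(s["tool_pos"],4))
c=read_camera("side");heads(c)
E
```

```text
[ 0.5499 -0.1213  0.1603]
11 ztop 0.1033 top med [ 0.5487 -0.1236  0.1025] bbox mid [ 0.548  -0.1228  0.1019] all xy [ 0.5483 -0.1228  0.1004]
115 ztop 0.0955 top med [0.5232 0.1722 0.0946] bbox mid [0.5227 0.1704 0.0942] all xy [0.5195 0.1753 0.0835]
   cyl [0.5244 0.1704]
```

Request:
drive_tool --commands "0.001 0.006 0 0 0 0 0.05; 0 0 0.02 0 0 0 0.05; 0 0 0.02 0 0 0 0.05; 0 0 0.01 0 0 0 0.05; 0 0 0 0 0 0 0.05"

```text
clock: 16.6
tool_pos: [0.5505, -0.1252, 0.1088]
orientation: [1.0, -0.001, -0.001, -0.0]
contact_force: [-0.9, -0.8, -0.1]
gripper_width: 0.569
gripper_force: 0.0
```

Request:
drive_tool --commands "0.0005 0.002 0 0 0 0 0.05; 0 0 0.012 0 0 0 0.05; 0 0 0.01 0 0 0 0.05; 0 0 0 0 0 0 0.05; 0 0 0 0 0 0 0.03"

```text
clock: 17.1
tool_pos: [0.5513, -0.1281, 0.0875]
orientation: [1.0, -0.001, -0.0, -0.0]
contact_force: [-0.0, -0.7, 0.6]
gripper_width: 0.499
gripper_force: 0.0
```

Request:
drive_tool --commands "0 0 0 0 0 0 0.02; 0 0 0 0 0 0 0.01; 0 0 0 0 0 0 0.01; 0 0 0 0 0 0 0.01; 0 0 0 0 0 0 0.01"

```text
clock: 17.6
tool_pos: [0.5514, -0.1282, 0.0879]
orientation: [1.0, -0.001, 0.0, 0.0]
contact_force: [0.2, -0.2, 1.4]
gripper_width: 0.191
gripper_force: 30.0
```

Request:
drive_tool --commands "0 0 -0.001 0 0 0 0.01; 0 0 -0.001 0 0 0 0.01; 0 0 -0.001 0 0 0 0.01; 0 0 -0.001 0 0 0 0.01; 0 0 -0.001 0 0 0 0.01"

```text
clock: 18.1
tool_pos: [0.5512, -0.1281, 0.0926]
orientation: [1.0, -0.001, -0.0, -0.0]
contact_force: [0.2, -0.0, -5.9]
gripper_width: 0.191
gripper_force: 30.0
```

Request:
drive_tool --commands "0 0 -0.002 0 0 0 0.01; 0 0 -0.003 0 0 0 0.01; 0 0 -0.003 0 0 0 0.01; 0 0 -0.003 0 0 0 0.01; 0 0 -0.003 0 0 0 0.01"

```text
clock: 18.6
tool_pos: [0.5515, -0.1283, 0.1074]
orientation: [1.0, -0.001, 0.0, 0.0]
contact_force: [-0.1, 0.4, -0.5]
gripper_width: 0.195
gripper_force: 30.0
```

Request:
drive_tool --commands "0 0 -0.004 0 0 0 0.01; 0 0 -0.004 0 0 0 0.01; 0 0 -0.004 0 0 0 0.01; 0 0 -0.004 0 0 0 0.01; 0 0 -0.004 0 0 0 0.01"

```text
clock: 19.1
tool_pos: [0.5514, -0.1282, 0.1272]
orientation: [1.0, -0.001, 0.0, 0.0]
contact_force: [-0.2, -0.3, -1.0]
gripper_width: 0.197
gripper_force: 30.0
```

Request:
drive_tool --commands "0 0 -0.006 0 0 0 0.01; 0 0 -0.008 0 0 0 0.01; 0 0 -0.008 0 0 0 0.01; 0 0 -0.004 0 0 0 0.01; 0 0 0 0 0 0 0.01"

```text
clock: 19.6
tool_pos: [0.5516, -0.1283, 0.1535]
orientation: [1.0, -0.001, 0.001, 0.0]
contact_force: [-0.1, 0.1, -0.7]
gripper_width: 0.194
gripper_force: 30.0
```

```bash
python3 - <<'E'
from h import *
s=sense();print(np.round(s["tool_pos"],4))
c=read_camera("side");cv2.imwrite("pics/g3.png",cv2.resize(c["color"][130:250,260:420,::-1],None,fx=4,fy=4,interpolation=2))
E
```

```text
[ 0.5516 -0.1283  0.1535]
```

View pics/g3.png

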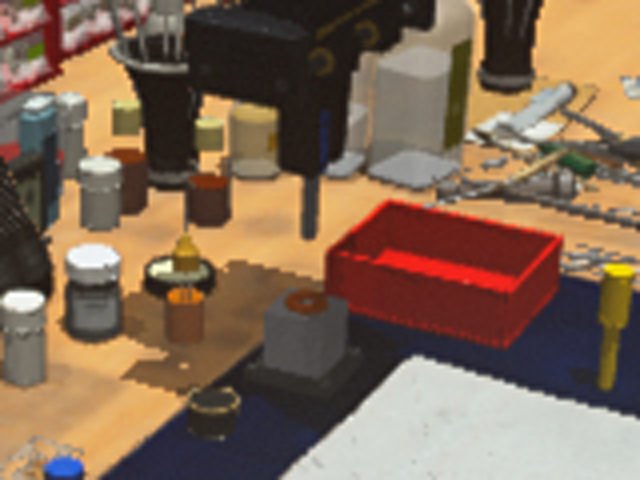

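The pin is clear: the shank tip at (308,235) hangs above the empty ring at (307,300). Now over the tray centre, about (0.521, -0.265).

Request:
drive_tool --commands "-0.005 0.025 0 0 0 0 0.01; -0.008 0.038 0 0 0 0 0.01; -0.008 0.038 0 0 0 0 0.01; -0.008 0.036 0 0 0 0 0.01; 0 0 0 0 0 0 0.01"

```text
clock: 20.15
tool_pos: [0.5208, -0.2687, 0.1522]
orientation: [1.0, -0.003, -0.0, 0.0]
contact_force: [0.5, 1.3, -0.1]
gripper_width: 0.192
gripper_force: 30.0
```

Request:
drive_tool --commands "0 0 0.015 0 0 0 0.01; 0 0 0.02 0 0 0 0.01; 0 0 0.02 0 0 0 0.01; 0 0 0.012 0 0 0 0.01; 0 0 0 0 0 0 0.01"

```text
clock: 20.65
tool_pos: [0.5215, -0.2641, 0.0842]
orientation: [1.0, -0.001, -0.001, -0.001]
contact_force: [-0.7, -0.1, -0.0]
gripper_width: 0.193
gripper_force: 30.0
```

Request:
drive_tool --commands "0 0 0.004 0 0 0 0.01; 0 0 0.004 0 0 0 0.01; 0 0 0.002 0 0 0 0.01; 0 0 0 0 0 0 0.01"

```text
clock: 21.05
tool_pos: [0.522, -0.2651, 0.0758]
orientation: [1.0, -0.001, -0.0, -0.0]
contact_force: [0.5, -0.7, -0.5]
gripper_width: 0.196
gripper_force: 30.0
```

Request:
drive_tool --commands "0 0 0 0 0 0 0.05; 0 0 0 0 0 0 0.06; 0 0 0 0 0 0 0.06; 0 0 0 0 0 0 0.06; 0 0 0 0 0 0 0.06"

```text
clock: 21.55
tool_pos: [0.5221, -0.2651, 0.0758]
orientation: [1.0, -0.001, 0.0, 0.0]
contact_force: [-0.4, 0.0, 0.3]
gripper_width: 0.623
gripper_force: 0.0
```

Request:
drive_tool --commands "0 0 -0.02 0 0 0 0.06; 0 0 -0.04 0 0 0 0.06; 0 0 -0.04 0 0 0 0.06; -0.02 0.03 -0.02 0 0 0 0.06; -0.03 0.03 0 0 0 0 0.06"

```text
clock: 22.05
tool_pos: [0.4729, -0.326, 0.1991]
orientation: [1.0, 0.0, 0.002, 0.002]
contact_force: [0.2, -0.6, -0.7]
gripper_width: 0.681
gripper_force: 0.0
```

Request:
drive_tool --commands "-0.03 0.03 0 0 0 0 0.06; -0.03 0.03 0 0 0 0 0.06; -0.03 0.03 0 0 0 0 0.06; -0.02 0.01 0 0 0 0 0.06; 0 0 0 0 0 0 0.06"

```text
clock: 22.55
tool_pos: [0.3597, -0.4261, 0.1957]
orientation: [1.0, -0.003, -0.0, 0.0]
contact_force: [0.4, 0.8, 1.0]
gripper_width: 0.676
gripper_force: 0.0
```

```bash
python3 - <<'E'
from h import *
s=sense();print(np.round(s["tool_pos"],4),s["clock"])
c=read_camera("side");heads(c,.05) if 0 else None
a=cv2.resize(c["color"][150:300,220:420,::-1],None,fx=3,fy=3,interpolation=2)
t=read_camera("top");b=cv2.resize(t["color"][170:270,180:460,::-1],(600,214),interpolation=2)[:140]
cv2.imwrite("pics/end.png",np.vstack([a,b]))
E
```

```text
[ 0.3597 -0.4261  0.1957] 22.55
```

View pics/end.png

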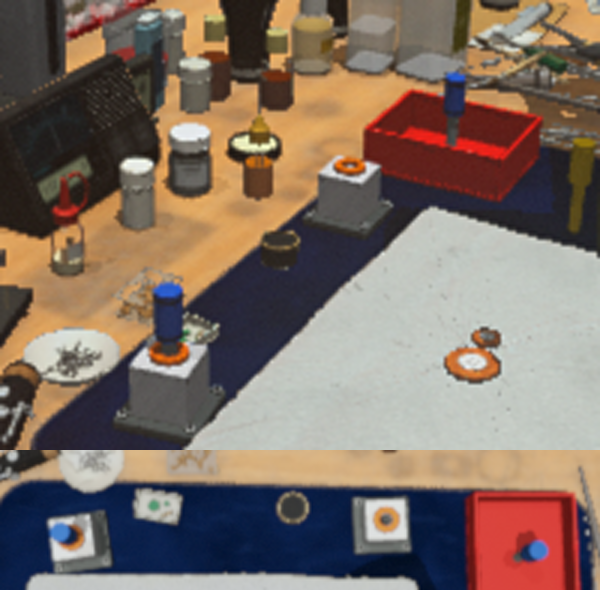

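The picture shows the rejected pin standing in the tray at (453,110). The held pin is in its socket at (168,320), the empty ring is seated at (350,165), and the bottles and jars haven't moved.

```bash
python3 -c "
from station import manip
print(manip.close_job())"
```

```text
the job is handed in; nothing more can be done
None
```

The job is handed in with the 20 N limit broken once: my first tug on the left pin crept to about 21 N (measured at the wrist) for a moment before I eased off, and a repeat held 13–17 N for about 0.8 s, so that pin stays in its socket; the right pin slid out at about 5 N, too little for a 15 N hold, and stands in the red tray, with the bottles and jars untouched.

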